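Tap the pump cover square on the bedding platen and press it home

TASK

Using light taps on its sides (never more than about 15 N), get the loose pump cover centred over the red line of the white platen and square with it; it sits askew, so you will have to work from the left and the right. Then take the gripper away for a moment, and press the cover straight down on its black spot with about 15 N (never over 25 N) until the platen is fully down, and leave it there, released. Do not press the platen down before the cover is centred, and leave the other things alone.

Things in the scene. Friction and masses are not known exactly. Their poses are not given: they have to be found in the camera images.
- cover: loose aluminium pump cover, 140 mm long (x) by 100 mm wide (y) by 26 mm high, about 0.45 kg (varies), red line along x. Origin at the centre of its underside, z up. It stands on a foot 76 by 60 mm, 4 mm high: its upright sides begin 4 mm above the platen. It starts askew on the platen, and slides under 2 to 8 N. Pushed 10 mm on a long side, 55 mm off its middle, it turns some 0.1 rad and shifts 4 mm
- press_spot (a point): middle of the black press spot (36 mm across) on the cover's flat top, 26 mm above its underside
- mark (a point): centre of the top face of the white platen (210 mm along x by 190 mm along y), on its red line. x runs along the red line, y across it, z up. At first 48 mm above the table; it sinks with the platen
- platen (a joint): how far the platen has sunk, m: 0 up (start), 0.005 fully down on a solid stop. Stiff slides: it sinks under some 4 to 7 N of slow downward push (more if pushed fast) and stays where it is left
- bed: fixed dark steel base under the platen, 330 mm along x by 240 mm along y by 30 mm high, origin at the centre of its underside on the table, axes as the platen's. Its place and yaw vary
- red_nozzle: red plastic spray nozzle, 28 mm across, 48 mm tall, standing on the far ledge of the bed
- blue_nozzle: blue plastic spray nozzle, 28 mm across, 48 mm tall, standing on the far ledge of the bed
- lance: steel lance about 400 mm long with black grip and red tip, 32 mm thick, lying crosswise beyond the bed; origin on the table under its tube
- spray_gun: black spray gun with red trigger, about 190 by 130 mm, 34 mm high, lying at the left of the table; origin under the barrel
- spanner: steel spanner lying at the right of the table
- detergent: white bottle with blue cap, 70 mm across, 170 mm tall, at the right; origin at the centre of its underside
- elbow: brass pipe elbow, 40 mm tall, at the right; origin under its upright leg
There are look-alikes about, which are no part of the job. What is meant by the cover is not purple, and is the larger of those in its own colour.

How it is judged:
By the outcome, as a careful person would: the job done as asked, in the order asked, and still so for the second after the job is handed in, with the robot touching nothing.
It also fails if it takes over 67 s, if anything falls off the work surface, if the arm or the gripper's body presses on something with over 40 N, if the wrist force passes 120 N, or if a joint passes its speed limit or range.

ROBOT

A 6-joint arm with a two-finger parallel gripper is mounted at the origin on the work surface. World frame = base frame: x ahead of the robot, y to its left, z up, the work surface at z = 0. Lengths are in m, angles in degrees, forces in N, time in s.
With the tool pointing down it reaches from about 0.25 to 0.725 m from the base axis. Payload 9.7 kg.
Tool frame: the origin (TCP) lies at the very end of the fingers, on their centre line; the grasp point (between the pads) lies grasp_offset behind it (grasp_offset is the distance from the TCP to the grasp point, in m); z points along the fingers, y is the line along which they close (so a half turn about z gives the same grasp; the last joint's range is limited). The gripper opens to 85 mm and grips with 20 to 120 N. Pads are 22 mm wide; open, the fingers measure 114 mm over their backs; the gripper's body (76 mm by 85 mm) begins 54 mm behind the grasp point. The pads swing forward as they close: fully open they stand 13 mm farther back than shut.
Start: joints at [73.797, 4.979, 10.078, 95.1, 0, 90], TCP at [0.153, 0.528, 0.231] pointing down, gripper open.
Joint ranges: [-179.16, 179.16], [-48.56, 103.87], [-65.8, 70.77], [-126.05, 130.52], [-82.76, 87.17], [-180, 180]. Speed limits (degrees/s): [127.2, 127.2, 147.25, 180, 180, 180].

INTERFACE

Orientations are given as [roll, pitch, yaw] about the fixed x, y, z axes, in that order (R = Rz(yaw) Ry(pitch) Rx(roll)).
In Python, from workcell import get_obs, camera, calibration, job_done, recognise, cut_out, mark_of, grasp_offset gives the robot as it stands.
- The arm moves only by the tool servo_tool, never from a script. Its argument "moves" is a list of rows, each a list of 3 entries, a list of its own where there are three numbers: the turn, a rotation vector about the tool's x, y, z in degrees, then the shift along the tool's x, y, z in m, then the opening in per cent of the stroke, from 0 (shut) to 100 (fully open). In form: [[[ax, ay, az], [x, y, z], claw], ...]. A call has 1 to 12 rows; each row shifts and turns the commanded pose from where the row before left it, along the tool's axes as they then stand; what a row does not reach is not made up. A row lasts 1/10 s, in which the tool goes at most 50 mm and 8.59 degrees, less where a joint would pass 70% of its speed; a pose out of reach is approached as far as the arm can. A call is refused whole if a number of a shift passes 0.05 or a number of a turn 8.59, either way. A call with a gripper value outside its range is refused whole. The fingers move at their own pace and stop on an object; "force" is the grip in N (left out, the last holds). Time passes only in rows, so rows that do not move let the fingers close. It gives the time, the measured TCP pose, the force, the opening and the grip force at its end, in the units of the state.
- get_obs(): the state, without advancing time (a new reading comes with each control period).
- camera(name): name is "side" or "top" or "wrist"; returns (picture, depth): 420x560x3 uint8, red, green, blue; 420x560 float32, m along the optical axis (not along the pixel's ray), 0 where there is no reading.
- calibration(name): a dict with "camera_matrix" (3x3 intrinsics, pixels), "R" (3x3) and "t" (3): a world point X has camera coordinates R X + t. Camera axes: x right, y down, z forward; pixel columns grow to the right and rows downward; lengths in m; the calibration is good to about 2 mm. A picture is of the moment at which its call begins: read the wrist's pose just before it. calibration takes no time and is no camera call; for the wrist camera it gives the pose at the moment of the call.
- job_done(): hands the job in; it is judged then, once.
Trained networks look in the newest picture that a camera, given by its name, has taken for a name from the list of things; names that differ only in an ending like _2 or _b are one class to them, and where a whole thing is asked for, a point or a joint stands for the part that bears it (a point fixed in the world has none). Each returns a list of dicts, best first, with "score" (0 to 1); they miss things now and then, are a little off and sometimes report something else, mostly with a low value. They report only what shows in the picture. A call takes as long as a camera call. They do not tell look-alikes from the thing itself.
- recognise(name, camera): "xyz" ([x, y, z] in m, in the coordinates of the camera as it stood for that picture, good to about 4 mm: the middle of the surface that is visible of it).
- cut_out(name, camera): "mask" (420x560 bool, what is visible of it).
- mark_of(name, camera): "xyz" ([x, y, z] in m, in the coordinates of the camera as it stood for that picture, good to about 4 mm: a listed point, or the origin of a listed thing).
The state is a dict: "time": time; "q": joint angles; "qd": joint speeds; "joint_efforts": joint torques, N m; "ee_pos": TCP position; "tcp_rot": TCP orientation; "wrist_force": force on the tool from outside, world axes, zero at the start; "torque": the same for the moment, N m; "opening": finger opening in m; "grasp_force": force on a finger pad.
Only numpy, scipy, OpenCV 4.12 (cv2) and the standard library are available. Lean on these libraries where they do the work, as an engineer would, in place of code of your own. Each camera call takes 0.05 s, during which the arm holds its last target. There are 200 camera calls.

## Working session

There is one attempt and no reset: what is moved stays moved. The work goes in short steps, Python scripts to look and compute and a tool call to move; the robot and the scene stay as the last step left them, time stands still between calls to the robot, and variables do not carry over. Pictures are saved under pics/ and viewed, at most 10 in all, crops included, and the job is handed in when it is done.

Besides the shell and the picture viewer there is one more tool, called after "Emit:" as name(argument=value, ...), one argument or row to a line, values as JSON. servo_tool: Moves the arm, as the interface text tells. Its arguments: {"type":"object","properties":{"moves":{"type":"array"},"force":{"type":"number"}},"required":["moves"]}

```bash
ls; mkdir -p pics; cat > h.py <<'E'
import numpy as np, cv2
from workcell import *
def snap(n,f=None):
    im,d=camera(n)
    if f: cv2.imwrite('pics/'+f,im[:,:,::-1])
    return im,d,calibration(n)
def w(c,p): return np.array(c['R']).T@(np.array(p)-np.array(c['t']))
def px(c,X):
    p=np.array(c['camera_matrix'])@(np.array(c['R'])@np.array(X)+np.array(c['t'])); return p[:2]/p[2]
def onplane(c,uv,z):
    r=np.array(c['R']).T@np.linalg.inv(c['camera_matrix'])@np.array([uv[0],uv[1],1.]); o=w(c,[0,0,0]); return o+r*(z-o[2])/r[2]
E
python3 - <<'E'
from h import *
np.set_printoptions(precision=4,suppress=True)
print(get_obs(), grasp_offset)
im,d,c=snap('top','top1.png'); print(c)
for n in ['cover','press_spot','mark','bed']:
    for r in mark_of(n,'top')[:4]: print(n,round(r['score'],2),w(c,r['xyz']),px(c,w(c,r['xyz'])))
E
```

```text
pics
{'time': 0.0, 'q': array([73.7975,  5.0126, 10.0339, 95.0995, -0.0007, 89.9992]), 'qd': array([-0.0314, -0.0559, -0.039 , -0.1076, -0.0163, -0.0405]), 'joint_efforts': array([  0.0001, -52.0388,  46.4802,   0.0165,   0.0002,  -0.    ]), 'ee_pos': array([0.1534, 0.5279, 0.2306]), 'tcp_rot': array([-179.9218,    0.0007,  163.7983]), 'wrist_force': array([-0.1702,  0.3234, -0.2264]), 'torque': array([0.0107, 0.0097, 0.039 ]), 'grasp_force': 0.0, 'opening': 0.08549953256111789} 0.0187
{'camera_matrix': array([[482.4739,   0.    , 275.6255],
       [  0.    , 482.4739, 216.0569],
       [  0.    ,   0.    ,   1.    ]]), 'R': array([[-0.02  , -0.9998,  0.0035],
       [-0.996 ,  0.0197, -0.0874],
       [ 0.0873, -0.0052, -0.9962]]), 't': array([0.0093, 0.5289, 1.4064])}
cover 0.86 [0.561  0.1795 0.0018] [215.3744 207.255 ]
cover 0.62 [ 0.5393 -0.0835  0.0473] [303.8167 211.2554]
cover 0.57 [ 0.2825  0.2387 -0.0005] [196.3545 301.1636]
press_spot 0.91 [0.2844 0.2332 0.0263] [196.7827 301.2579]
press_spot 0.78 [ 0.5377 -0.0865  0.0778] [305.5282 210.7634]
press_spot 0.58 [0.5565 0.1773 0.0185] [215.4675 208.159 ]
bed 0.29 [0.5665 0.432  0.0004] [131.5673 207.1258]
```

View pics/top1.png

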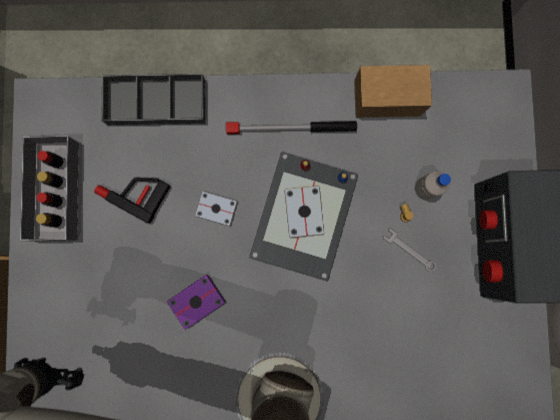

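```bash
cat >> h.py <<'E'
from scipy.spatial.transform import Rotation as Ro
def tool():
    o=get_obs(); return o['ee_pos'],Ro.from_euler('xyz',o['tcp_rot'],degrees=True).as_matrix()
def rel(P,yaw=None):
    p,R=tool(); s=R.T@(np.array(P)-p)
    r=None if yaw is None else Ro.from_matrix(R.T@Ro.from_euler('xyz',[180,0,yaw],degrees=True).as_matrix()).as_rotvec(degrees=True)
    return s,r
E
python3 - <<'E'
from h import *
np.set_printoptions(precision=4,suppress=True)
c=calibration('wrist'); p,R=tool()
print('cam in tool',R.T@(w(c,[0,0,0])-p), 'axes\n',np.array(c['R'])@R, c['camera_matrix'][0,0])
im=cv2.imread('pics/top1.png'); cv2.imwrite('pics/crop1.png',cv2.resize(im[140:290,180:380],None,fx=4,fy=4,interpolation=cv2.INTER_CUBIC))
print(rel([.538,-.087,.231],163.5))
E
```

```text
cam in tool [ 0.0705 -0.0002 -0.1436] axes
 [[-0.0009  1.      0.0001]
 [-0.9592 -0.0008 -0.2827]
 [-0.2827 -0.0003  0.9592]] 311.6135117258039
(array([-0.5409, -0.4833,  0.0003]), array([-0.0353, -0.0006,  0.2972]))
```

View pics/crop1.png

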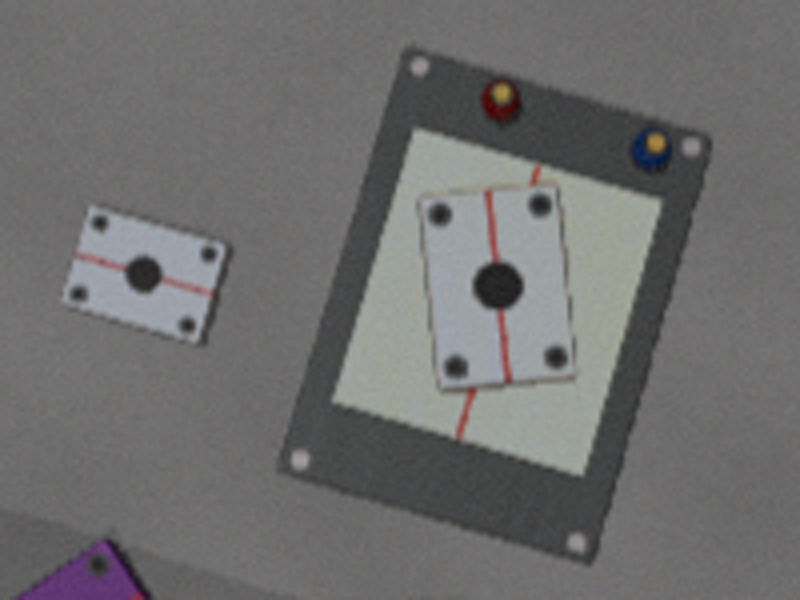

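Emit:
servo_tool(
  moves=[
    [[0, 0, 0], [-0.035, -0.035, 0], 0],
    [[0, 0, 0], [-0.035, -0.035, 0], 0],
    [[0, 0, 0], [-0.035, -0.035, 0], 0],
    [[0, 0, 0], [-0.035, -0.035, 0], 0],
    [[0, 0, 0], [-0.035, -0.035, 0], 0],
    [[0, 0, 0], [-0.035, -0.035, 0], 0],
    [[0, 0, 0], [-0.035, -0.035, 0], 0],
    [[0, 0, 0], [-0.035, -0.035, 0], 0],
    [[0, 0, 0], [-0.035, -0.035, 0], 0],
    [[0, 0, 0], [-0.035, -0.035, 0], 0],
    [[0, 0, 0], [-0.035, -0.035, 0], 0],
    [[0, 0, 0], [-0.035, -0.035, 0], 0],
  ],
)

```text
time: 1.45
ee_pos: [0.4401, 0.0055, 0.2315]
tcp_rot: [180.0, 0.0, 163.8]
wrist_force: [1.1, 1.2, 0.6]
opening: -0.0002
grasp_force: 0.0
```

Emit:
servo_tool(
  moves=[
    [[0, 0, 0], [-0.02, -0.032, 0], 0],
    [[0, 0, 0], [-0.02, -0.032, 0], 0],
    [[0, 0, 0], [0, 0, 0], 0],
    [[0, 0, 0], [0, 0, 0], 0],
  ],
)

```text
time: 1.85
ee_pos: [0.46, -0.0655, 0.231]
tcp_rot: [180.0, -0.0, 163.7]
wrist_force: [-0.2, 0.3, 0.4]
opening: -0.0004
grasp_force: 0.0
```

```bash
python3 - <<'E'
from h import *
np.set_printoptions(precision=4,suppress=True)
print(tool()[0],get_obs()['tcp_rot'],get_obs()['wrist_force'])
im,d,c=snap('wrist','w1.png')
for n in ['cover','press_spot','mark','bed']:
    for r in mark_of(n,'wrist')[:3]: print(n,round(r['score'],2),w(c,r['xyz']),px(c,w(c,r['xyz'])))
for n in ['cover','platen']:
    for r in cut_out(n,'wrist')[:3]:
        m=r['mask']; v,u=np.nonzero(m); print(n,r['score'],m.sum(),u.mean(),v.mean())
E
```

```text
[ 0.46   -0.0655  0.231 ] [179.9956  -0.0479 163.6793] [-0.2204  0.3058  0.403 ]
cover 0.69 [0.5571 0.1746 0.0036] [485.3077 198.6322]
cover 0.63 [ 0.5369 -0.0837  0.049 ] [279.4878 253.7833]
press_spot 0.86 [ 0.5415 -0.0781  0.0732] [285.9878 265.837 ]
press_spot 0.83 [0.556  0.1754 0.0206] [495.2512 201.158 ]
press_spot 0.71 [ 0.4219 -0.3984 -0.0012] [ 16.5472 221.268 ]
cover 0.88 6283 494.4466019417476 199.7348400445647
cover 0.86 427 504.94847775175646 6.2810304449648715
cover 0.75 6850 279.9337226277372 237.26131386861314
platen 0.91 14705 278.14348860931653 207.75028901734103
```

View pics/w1.png

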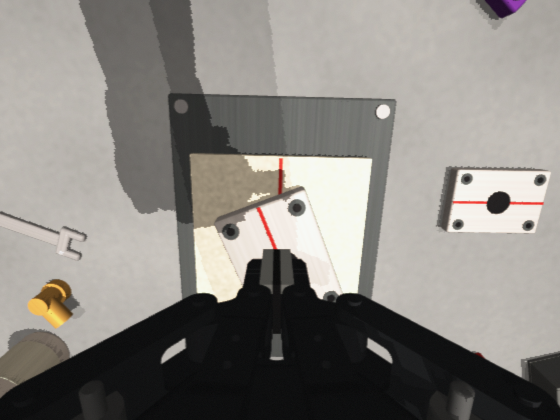

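Emit:
servo_tool(
  moves=[
    [[0, 0, 0], [-0.04, 0, 0], 0],
    [[0, 0, 0], [-0.04, 0, 0], 0],
    [[0, 0, 0], [-0.03, 0, 0], 0],
    [[0, 0, 0], [0, 0, 0], 0],
    [[0, 0, 0], [0, 0, 0], 0],
  ],
)

```text
time: 2.7
ee_pos: [0.5658, -0.0953, 0.2306]
tcp_rot: [-180.0, -0.1, 163.8]
wrist_force: [-0.7, 0.5, -0.2]
opening: 0.0001
grasp_force: 0.0
```

```bash
cat >> h.py <<'E'
def cloud(d,c):
    v,u=np.indices(d.shape); K=np.array(c['camera_matrix'])
    P=np.stack([(u-K[0,2])/K[0,0]*d,(v-K[1,2])/K[1,1]*d,d],-1)
    return (P-np.array(c['t']))@np.array(c['R'])
def rect(xy):
    r=cv2.minAreaRect((xy*1000).astype(np.float32)); b=cv2.boxPoints(r)
    e=[b[1]-b[0],b[2]-b[1]]; e=max(e,key=np.linalg.norm); a=np.degrees(np.arctan2(e[1],e[0])); a=(a+90)%180-90
    return np.array(r[0]),sorted(r[1]),a
E
python3 - <<'E'
from h import *
np.set_printoptions(precision=4,suppress=True)
print(tool()[0])
im,d,c=snap('wrist','w2.png')
X=cloud(d,c); np.savez('w2.npz',im=im,d=d,X=X,**{k:np.array(v) for k,v in c.items()})
near=(np.hypot(X[...,0]-.54,X[...,1]+.085)<.17)&(d>0)
h,e=np.histogram(X[near][:,2],bins=np.arange(-.01,.12,.004)); print(list(zip(e.round(3),h)))
for n,z in (('cover',.074),('platen',.048),('bed',.03)):
    m=(near&(abs(X[...,2]-z)<.005)).astype(np.uint8); m=cv2.morphologyEx(m,cv2.MORPH_OPEN,np.ones((5,5)))
    print(n,m.sum(),rect(X[m>0][:,:2]), np.median(X[m>0][:,2]))
E
```

```text
[ 0.5658 -0.0953  0.2306]
[(np.float64(-0.01), np.int64(0)), (np.float64(-0.006), np.int64(0)), (np.float64(-0.002), np.int64(6143)), (np.float64(0.002), np.int64(2660)), (np.float64(0.006), np.int64(0)), (np.float64(0.01), np.int64(0)), (np.float64(0.014), np.int64(0)), (np.float64(0.018), np.int64(0)), (np.float64(0.022), np.int64(0)), (np.float64(0.026), np.int64(470)), (np.float64(0.03), np.int64(19092)), (np.float64(0.034), np.int64(57)), (np.float64(0.038), np.int64(18)), (np.float64(0.042), np.int64(1)), (np.float64(0.046), np.int64(16562)), (np.float64(0.05), np.int64(6655)), (np.float64(0.054), np.int64(59)), (np.float64(0.058), np.int64(73)), (np.float64(0.062), np.int64(148)), (np.float64(0.066), np.int64(130)), (np.float64(0.07), np.int64(465)), (np.float64(0.074), np.int64(14674)), (np.float64(0.078), np.int64(156)), (np.float64(0.082), np.int64(0)), (np.float64(0.086), np.int64(0)), (np.float64(0.09), np.int64(0)), (np.float64(0.094), np.int64(0)), (np.float64(0.098), np.int64(0)), (np.float64(0.102), np.int64(0)), (np.float64(0.106), np.int64(0)), (np.float64(0.11), np.int64(0)), (np.float64(0.114), np.int64(0))]
cover 14952 (array([538.9111, -82.2925]), [100.18846130371094, 140.28408813476562], np.float32(4.529831)) 0.07565248763955162
platen 22958 (array([530.5853, -84.0932]), [190.38148498535156, 210.31826782226562], np.float32(-17.867607)) 0.04957969220894209
bed 19303 (array([540.1207, -87.3233]), [240.3203887939453, 308.43304443359375], np.float32(-17.675972)) 0.03157787099273254
```

View pics/w2.png

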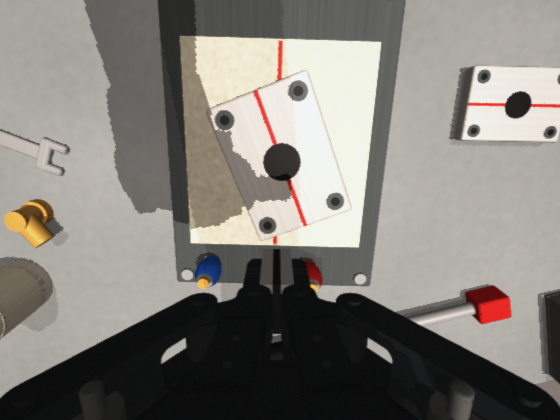

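Emit:
servo_tool(
  moves=[
    [[0, 0, 1.65], [0, 0, 0], 0],
    [[0, 0, 0], [0.022, -0.046, 0], 0],
    [[0, 0, 0], [0.0225, -0.046, 0], 0],
    [[0, 0, 0], [0, 0, 0.04], 0],
    [[0, 0, 0], [0, 0, 0.04], 0],
    [[0, 0, 0], [0, 0, 0.04], 0],
    [[0, 0, 0], [0, 0, 0.03], 0],
    [[0, 0, 0], [0, 0, 0.015], 0],
    [[0, 0, 0], [0, 0, 0.005], 0],
    [[0, 0, 0], [0, 0, 0], 0],
  ],
)

```text
time: 3.75
ee_pos: [0.4969, -0.168, 0.0621]
tcp_rot: [-180.0, 0.1, 162.1]
wrist_force: [0.2, -0.0, -0.8]
opening: 0.0002
grasp_force: 0.0
```

```bash
cat >> h.py <<'E'
PSI=-17.87; MK=np.array([530.6,-84.1])
def pf(xy): # world mm -> platen frame mm
    a=np.radians(PSI); d=np.array(xy)-MK
    return np.array([np.cos(a)*d[0]+np.sin(a)*d[1],-np.sin(a)*d[0]+np.cos(a)*d[1]])
def me(): 
    o=get_obs(); print('t',o['time'],'tool pf',pf(o['ee_pos'][:2]*1000).round(1),'z',o['ee_pos'][2].round(4),'yaw',o['tcp_rot'].round(2),'F',o['wrist_force'].round(1))
def look(name='wrist',f=None):
    im,d,c=snap(name,f); X=cloud(d,c)
    near=(np.hypot(X[...,0]-.535,X[...,1]+.085)<.17)&(d>0)
    for n,z in (('cover',.0745),('platen',.049)):
        m=(near&(abs(X[...,2]-z)<.006)).astype(np.uint8); m=cv2.morphologyEx(m,cv2.MORPH_OPEN,np.ones((5,5)))
        k,l,s,_=cv2.connectedComponentsWithStats(m); 
        if n=='cover': m=l==1+np.argmax(s[1:,4])
        p,s,a=rect(X[m>0][:,:2]); print(n,'pf',pf(p).round(2),'size',np.round(s,1),'dyaw',round(float(a-PSI),2),'z',np.median(X[m>0][:,2]).round(4))
    return im,d,c,X
E
python3 -c "from h import *; me(); look('wrist','w3.png')"
```

```text
t 3.75 tool pf [ -6.4 -90.2] z 0.0621 yaw [-1.8000e+02  5.0000e-02  1.6214e+02] F [ 0.2 -0.  -0.8]
cover pf [8.06 3.83] size [ 99.7 140.5] dyaw 22.28 z 0.0758
platen pf [-1.53 -2.04] size [185.6 206.9] dyaw 0.71 z 0.0497
```

View pics/w3.png

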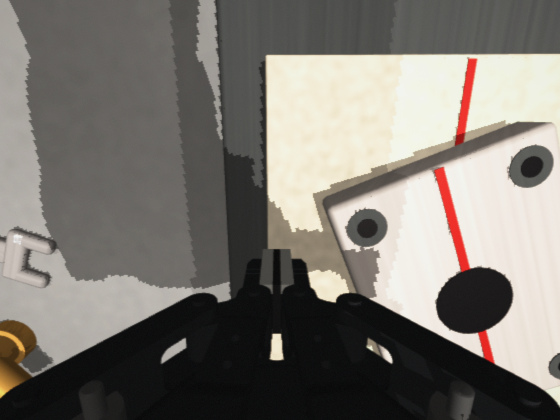

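Emit:
servo_tool(
  moves=[
    [[0, 0, 0], [0.0008, 0.0018, 0], 0],
    [[0, 0, 0], [0.0008, 0.0018, 0], 0],
    [[0, 0, 0], [0.0008, 0.0018, 0], 0],
    [[0, 0, 0], [0.0008, 0.0018, 0], 0],
    [[0, 0, 0], [0.0008, 0.0018, 0], 0],
    [[0, 0, 0], [0.0008, 0.0018, 0], 0],
    [[0, 0, 0], [0.0008, 0.0018, 0], 0],
    [[0, 0, 0], [0.0006, 0.0014, 0], 0],
  ],
)

```text
time: 4.6
ee_pos: [0.4951, -0.1526, 0.0613]
tcp_rot: [180.0, -0.0, 162.2]
wrist_force: [-0.3, 0.1, -0.3]
opening: 0.0003
grasp_force: 0.0
```

Emit:
servo_tool(
  moves=[
    [[0, 0, 0], [0.0006, 0.0014, 0], 0],
    [[0, 0, 0], [0.0006, 0.0014, 0], 0],
  ],
)

```text
time: 4.8
ee_pos: [0.4948, -0.1498, 0.0613]
tcp_rot: [-180.0, -0.0, 162.1]
wrist_force: [-0.9, -1.9, 0.0]
opening: -0.0
grasp_force: 0.9
```

Emit:
servo_tool(
  moves=[
    [[0, 0, 0], [0.0006, 0.0014, 0], 0],
    [[0, 0, 0], [0.0006, 0.0014, 0], 0],
  ],
)

```text
time: 5.0
ee_pos: [0.4943, -0.1468, 0.0613]
tcp_rot: [-180.0, -0.0, 162.1]
wrist_force: [-1.9, -2.1, -0.3]
opening: 0.0003
grasp_force: 1.1
```

```bash
python3 -c "from h import *; me(); look()"
```

```text
t 5.0 tool pf [-15.3 -70.8] z 0.0613 yaw [-1.7997e+02 -1.0000e-02  1.6213e+02] F [-1.9 -2.1 -0.3]
cover pf [7.52 3.27] size [105.4 138.2] dyaw 20.53 z 0.0751
platen pf [-28.19  -2.2 ] size [161.9 189.2] dyaw 92.98 z 0.049
```

Emit:
servo_tool(
  moves=[
    [[0, 0, 0], [0.0006, 0.0019, 0], 0],
    [[0, 0, 0], [0.0006, 0.0019, 0], 0],
    [[0, 0, 0], [0.0006, 0.0019, 0], 0],
    [[0, 0, 0], [0.0006, 0.0019, 0], 0],
    [[0, 0, 0], [0.0006, 0.0019, 0], 0],
  ],
)

```text
time: 5.55
ee_pos: [0.4946, -0.1365, 0.0613]
tcp_rot: [-180.0, -0.0, 162.2]
wrist_force: [-1.5, -2.0, 0.6]
opening: 0.0001
grasp_force: 1.1
```

```bash
python3 -c "from h import *; me(); look('wrist','w4.png')"
```

```text
t 5.55 tool pf [-18.2 -61. ] z 0.0613 yaw [-1.8000e+02 -1.0000e-02  1.6215e+02] F [-1.5 -2.   0.6]
cover pf [1.88 2.12] size [117.4 119.1] dyaw 15.88 z 0.0751
platen pf [-25.83   0.22] size [157.8 190.8] dyaw 90.14 z 0.0491
```

View pics/w4.png

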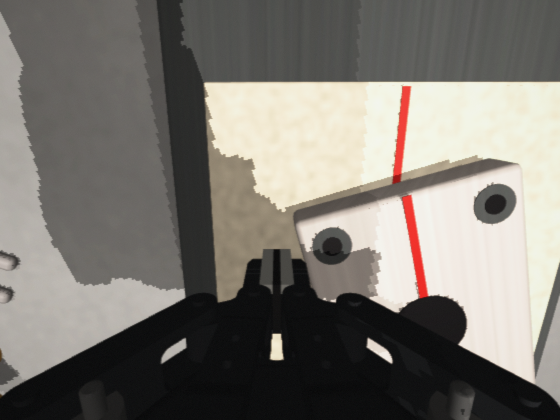

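Emit:
servo_tool(
  moves=[
    [[0, 0, 0], [0, -0.01, 0], 0],
    [[0, 0, 0], [0, 0, -0.02], 0],
    [[0, 0, 0], [0, 0, -0.05], 0],
    [[0, 0, 0], [-0.025, 0.035, -0.025], 0],
    [[0, 0, 0], [-0.03, 0.036, -0.025], 0],
    [[0, 0, 0], [0, 0, -0.05], 0],
    [[0, 0, 0], [0, 0, 0], 0],
    [[0, 0, 0], [0, 0, 0], 0],
  ],
)

```text
time: 6.4
ee_pos: [0.5641, -0.0974, 0.231]
tcp_rot: [180.0, 0.1, 162.2]
wrist_force: [-0.7, -0.2, -0.2]
opening: -0.0002
grasp_force: 0.0
```

```bash
python3 -c "from h import *; me(); look()"
```

```text
t 6.4 tool pf [36.  -2.3] z 0.231 yaw [1.7996e+02 1.4000e-01 1.6216e+02] F [-0.7 -0.2 -0.2]
cover pf [ 8.99 13.43] size [100.1 139.7] dyaw 15.65 z 0.0738
platen pf [-0.44 -0.31] size [190.2 210. ] dyaw 0.02 z 0.0478
```

Emit:
servo_tool(
  moves=[
    [[0, 0, 0], [0, 0.036, 0], 0],
    [[0, 0, 0], [-0.0015, 0.036, 0], 0],
    [[0, 0, 0], [0, 0.034, 0], 0],
    [[0, 0, 0], [0, 0, 0.04], 0],
    [[0, 0, 0], [0, 0, 0.04], 0],
    [[0, 0, 0], [0, 0, 0.04], 0],
    [[0, 0, 0], [0, 0, 0.03], 0],
    [[0, 0, 0], [0, 0, 0.015], 0],
    [[0, 0, 0], [0, 0, 0.005], 0],
    [[0, 0, 0], [0, 0, 0], 0],
    [[0, 0, 0], [0, 0, 0], 0],
  ],
)

```text
time: 7.55
ee_pos: [0.5981, 0.0033, 0.0615]
tcp_rot: [180.0, 0.1, 162.1]
wrist_force: [0.6, -0.2, -0.1]
opening: 0.0002
grasp_force: 0.0
```

```bash
python3 -c "from h import *; me()"
```

```text
t 7.55 tool pf [ 37.4 103.9] z 0.0615 yaw [1.7996e+02 1.2000e-01 1.6214e+02] F [ 0.6 -0.2 -0.1]
```

Emit:
servo_tool(
  moves=[
    [[0, 0, 0], [0, -0.002, 0], 0],
    [[0, 0, 0], [0, -0.002, 0], 0],
    [[0, 0, 0], [0, -0.002, 0], 0],
    [[0, 0, 0], [0, -0.002, 0], 0],
    [[0, 0, 0], [0, -0.002, 0], 0],
    [[0, 0, 0], [0, -0.002, 0], 0],
    [[0, 0, 0], [0, -0.0015, 0], 0],
    [[0, 0, 0], [0, -0.0015, 0], 0],
    [[0, 0, 0], [0, -0.0015, 0], 0],
  ],
)

```text
time: 8.45
ee_pos: [0.5924, -0.0122, 0.0599]
tcp_rot: [180.0, 0.0, 162.2]
wrist_force: [1.4, 1.6, 0.1]
opening: 0.0004
grasp_force: 1.0
```

Emit:
servo_tool(
  moves=[
    [[0, 0, 0], [0, -0.0015, 0], 0],
    [[0, 0, 0], [0, -0.0015, 0], 0],
    [[0, 0, 0], [0, -0.002, 0], 0],
  ],
)

```text
time: 8.75
ee_pos: [0.5908, -0.017, 0.0599]
tcp_rot: [180.0, 0.0, 162.2]
wrist_force: [1.9, 2.1, -0.4]
opening: -0.0
grasp_force: 1.1
```

Emit:
servo_tool(
  moves=[
    [[0, 0, 0], [0, -0.002, 0], 0],
    [[0, 0, 0], [0, -0.002, 0], 0],
    [[0, 0, 0], [0, -0.002, 0], 0],
    [[0, 0, 0], [0, -0.002, 0], 0],
  ],
)

```text
time: 9.15
ee_pos: [0.5882, -0.0248, 0.0599]
tcp_rot: [180.0, 0.0, 162.1]
wrist_force: [1.4, 2.4, -0.2]
opening: 0.0
grasp_force: 1.1
```

```bash
python3 -c "from h import *; me(); look()"
```

```text
t 9.15 tool pf [36.6 74.1] z 0.0599 yaw [1.8000e+02 1.0000e-02 1.6215e+02] F [ 1.4  2.4 -0.2]
cover pf [5.06 2.93] size [100.5 139.7] dyaw 9.82 z 0.0751
platen pf [11.55  1.01] size [187.5 188.9] dyaw -0.11 z 0.049
```

Emit:
servo_tool(
  moves=[
    [[0, 0, 0], [0, 0.01, 0], 0],
    [[0, 0, 0], [-0.02, 0, 0], 0],
    [[0, 0, 0], [0, -0.002, 0], 0],
    [[0, 0, 0], [0, -0.0015, 0], 0],
    [[0, 0, 0], [0, -0.0015, 0], 0],
    [[0, 0, 0], [0, -0.0015, 0], 0],
    [[0, 0, 0], [0, -0.0015, 0], 0],
    [[0, 0, 0], [0, -0.0015, 0], 0],
    [[0, 0, 0], [0, -0.0015, 0], 0],
  ],
)

```text
time: 10.1
ee_pos: [0.607, -0.0317, 0.06]
tcp_rot: [180.0, 0.0, 162.2]
wrist_force: [1.9, 0.9, 0.1]
opening: 0.0
grasp_force: 0.8
```

```bash
python3 -c "from h import *; me(); look()"
```

```text
t 10.1 tool pf [56.7 73.3] z 0.06 yaw [1.7998e+02 2.0000e-02 1.6215e+02] F [1.9 0.9 0.1]
cover pf [8.57 2.59] size [101.8 132.3] dyaw 7.5 z 0.0751
platen pf [29.65  4.83] size [148.8 228.5] dyaw -70.89 z 0.049
```

Emit:
servo_tool(
  moves=[
    [[0, 0, 0], [0, -0.0015, 0], 0],
    [[0, 0, 0], [0, -0.0015, 0], 0],
    [[0, 0, 0], [0, -0.001, 0], 0],
    [[0, 0, 0], [0, 0, 0], 0],
    [[0, 0, 0], [0, 0.01, 0], 0],
    [[0, 0, 0], [0, 0, -0.02], 0],
    [[0, 0, 0], [0, 0, -0.05], 0],
    [[0, 0, 0], [0.01, -0.04, -0.05], 0],
    [[0, 0, 0], [0.01, -0.04, -0.05], 0],
    [[0, 0, 0], [0, 0, 0], 0],
    [[0, 0, 0], [0, 0, 0], 0],
  ],
)

```text
time: 11.25
ee_pos: [0.5755, -0.0803, 0.2079]
tcp_rot: [180.0, 0.1, 162.1]
wrist_force: [-0.2, 0.4, -0.3]
opening: 0.0002
grasp_force: 0.0
```

```bash
python3 -c "from h import *; me(); look()"
```

```text
t 11.25 tool pf [41.5 17.4] z 0.2079 yaw [1.7999e+02 1.0000e-01 1.6208e+02] F [-0.2  0.4 -0.3]
cover pf [3.46 0.24] size [100.4 139.8] dyaw 5.18 z 0.0737
platen pf [11.6   0.37] size [190.4 234.7] dyaw 0.1 z 0.0477
```

Emit:
servo_tool(
  moves=[
    [[0, 0, 0], [0.03, -0.033, 0], 0],
    [[0, 0, 0], [0.032, -0.033, 0], 0],
    [[0, 0, 0], [0.0315, -0.0315, 0], 0],
    [[0, 0, 0], [0, 0, 0.04], 0],
    [[0, 0, 0], [0, 0, 0.04], 0],
    [[0, 0, 0], [0, 0, 0.04], 0],
    [[0, 0, 0], [0, 0, 0.02], 0],
    [[0, 0, 0], [0, 0, 0.008], 0],
    [[0, 0, 0], [0, 0, 0], 0],
    [[0, 0, 0], [0, 0, 0], 0],
  ],
)

```text
time: 12.3
ee_pos: [0.4568, -0.144, 0.0596]
tcp_rot: [180.0, 0.0, 162.2]
wrist_force: [-0.2, 0.5, 0.2]
opening: 0.0004
grasp_force: 0.0
```

```bash
python3 -c "from h import *; me()"
```

```text
t 12.3 tool pf [-51.9 -79.7] z 0.0596 yaw [1.8000e+02 3.0000e-02 1.6218e+02] F [-0.2  0.5  0.2]
```

Emit:
servo_tool(
  moves=[
    [[0, 0, 0], [0, 0.002, 0], 0],
    [[0, 0, 0], [0, 0.002, 0], 0],
    [[0, 0, 0], [0, 0.002, 0], 0],
    [[0, 0, 0], [0, 0.002, 0], 0],
    [[0, 0, 0], [0, 0.0015, 0], 0],
    [[0, 0, 0], [0, 0.0015, 0], 0],
    [[0, 0, 0], [0, 0.0015, 0], 0],
    [[0, 0, 0], [0, 0.0015, 0], 0],
    [[0, 0, 0], [0, 0.001, 0], 0],
    [[0, 0, 0], [0, 0, 0], 0],
  ],
)

```text
time: 13.3
ee_pos: [0.4609, -0.1298, 0.0589]
tcp_rot: [180.0, -0.0, 162.2]
wrist_force: [-2.0, -1.4, 0.6]
opening: 0.0002
grasp_force: 0.5
```

Emit:
servo_tool(
  moves=[
    [[0, 0, 0], [0, -0.01, 0], 0],
    [[0, 0, 0], [0, 0, -0.02], 0],
    [[0, 0, 0], [0, 0, -0.05], 0],
    [[0, 0, 0], [-0.03, 0.025, -0.05], 0],
    [[0, 0, 0], [-0.03, 0.025, -0.05], 0],
    [[0, 0, 0], [-0.03, 0.025, 0], 0],
    [[0, 0, 0], [0, 0, 0], 0],
    [[0, 0, 0], [0, 0, 0], 0],
  ],
)

```text
time: 14.1
ee_pos: [0.5514, -0.102, 0.207]
tcp_rot: [-180.0, -0.1, 162.2]
wrist_force: [-0.3, 1.5, -0.1]
opening: 0.0
grasp_force: 0.0
```

```bash
python3 -c "from h import *; me(); look()"
```

```text
t 14.1 tool pf [ 25.2 -10.6] z 0.207 yaw [-1.7999e+02 -8.0000e-02  1.6219e+02] F [-0.3  1.5 -0.1]
cover pf [4.42 1.21] size [100.3 139.5] dyaw 2.61 z 0.0753
platen pf [-0.36 -0.47] size [190.3 209.2] dyaw -0.07 z 0.0492
```

Emit:
servo_tool(
  moves=[
    [[0, 0, 0], [-0.011, 0.03, 0], 0],
    [[0, 0, 0], [-0.011, 0.03, 0], 0],
    [[0, 0, 0], [-0.011, 0.0305, 0], 0],
    [[0, 0, 0], [0, 0, 0.04], 0],
    [[0, 0, 0], [0, 0, 0.04], 0],
    [[0, 0, 0], [0, 0, 0.04], 0],
    [[0, 0, 0], [0, 0, 0.02], 0],
    [[0, 0, 0], [0, 0, 0.007], 0],
    [[0, 0, 0], [0, 0, 0], 0],
    [[0, 0, 0], [0, 0, 0], 0],
  ],
)

```text
time: 15.15
ee_pos: [0.6108, -0.0263, 0.0626]
tcp_rot: [180.0, 0.1, 162.1]
wrist_force: [0.0, 0.3, 0.9]
opening: 0.0003
grasp_force: 0.0
```

```bash
python3 -c "from h import *; me()"
```

```text
t 15.15 tool pf [58.6 79.7] z 0.0626 yaw [1.7997e+02 1.2000e-01 1.6212e+02] F [0.  0.3 0.9]
```

Emit:
servo_tool(
  moves=[
    [[0, 0, 0], [0, -0.002, 0.001], 0],
    [[0, 0, 0], [0, -0.002, 0.001], 0],
    [[0, 0, 0], [0, -0.002, 0], 0],
    [[0, 0, 0], [0, -0.002, 0], 0],
    [[0, 0, 0], [0, -0.0015, 0], 0],
    [[0, 0, 0], [0, -0.0015, 0], 0],
    [[0, 0, 0], [0, -0.0015, 0], 0],
    [[0, 0, 0], [0, -0.0015, 0], 0],
    [[0, 0, 0], [0, -0.001, 0], 0],
    [[0, 0, 0], [0, -0.001, 0], 0],
    [[0, 0, 0], [0, 0, 0], 0],
  ],
)

```text
time: 16.25
ee_pos: [0.6055, -0.0411, 0.0589]
tcp_rot: [180.0, 0.0, 162.1]
wrist_force: [0.5, 1.5, 0.0]
opening: -0.0
grasp_force: 0.6
```

Emit:
servo_tool(
  moves=[
    [[0, 0, 0], [0, 0.01, 0], 0],
    [[0, 0, 0], [0, 0, -0.02], 0],
    [[0, 0, 0], [0, 0, -0.05], 0],
    [[0, 0, 0], [0.01, -0.03, -0.05], 0],
    [[0, 0, 0], [0.01, -0.03, -0.05], 0],
    [[0, 0, 0], [0.01, -0.02, 0], 0],
    [[0, 0, 0], [0, 0, 0], 0],
    [[0, 0, 0], [0, 0, 0], 0],
    [[0, 0, 0], [0, 0, 0], 0],
  ],
)

```text
time: 17.15
ee_pos: [0.5612, -0.0898, 0.2122]
tcp_rot: [-180.0, -0.1, 162.2]
wrist_force: [0.2, -0.2, -1.3]
opening: 0.0001
grasp_force: 0.0
```

```bash
python3 -c "
from h import *
me(); look(); look('wrist','w5.png')"
```

```text
t 17.15 tool pf [30.9  3.9] z 0.2122 yaw [-1.7999e+02 -1.0000e-01  1.6217e+02] F [ 0.2 -0.2 -1.3]
cover pf [3.95 0.04] size [100.2 139.4] dyaw 0.22 z 0.075
platen pf [0.2  0.02] size [190.3 210.1] dyaw 0.13 z 0.049
cover pf [ 4.   -0.03] size [100.2 139.4] dyaw 0.32 z 0.0752
platen pf [ 0.47 -0.13] size [190.6 210.6] dyaw 0.21 z 0.0491
```

View pics/w5.png

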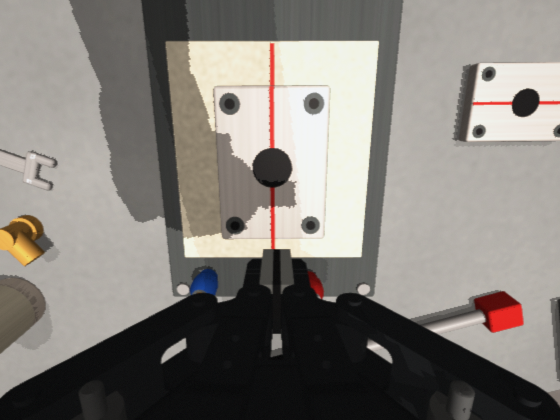

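Cover is within 0.2 mm of the line and 0.1° of square; the gripper is clear of it. Now press.

Emit:
servo_tool(
  moves=[
    [[0, 0, 0], [0.027, -0.004, 0], 0],
    [[0, 0, 0], [0, 0, 0.04], 0],
    [[0, 0, 0], [0, 0, 0.04], 0],
    [[0, 0, 0], [0, 0, 0.03], 0],
    [[0, 0, 0], [0, 0, 0.018], 0],
    [[0, 0, 0], [0, 0, 0], 0],
    [[0, 0, 0], [0, 0, 0], 0],
    [[0, 0, 0], [0, 0, 0], 0],
  ],
)

```text
time: 18.05
ee_pos: [0.5351, -0.086, 0.0867]
tcp_rot: [180.0, 0.1, 162.2]
wrist_force: [0.1, -0.3, 0.2]
opening: -0.0001
grasp_force: 0.0
```

```bash
python3 -c "from h import *; me()"
```

```text
t 18.05 tool pf [ 4.8 -0.5] z 0.0867 yaw [1.7999e+02 1.0000e-01 1.6217e+02] F [ 0.1 -0.3  0.2]
```

Emit:
servo_tool(
  moves=[
    [[0, 0, 0], [0.001, 0, 0.0015], 0],
    [[0, 0, 0], [0, 0, 0.0015], 0],
    [[0, 0, 0], [0, 0, 0.0015], 0],
    [[0, 0, 0], [0, 0, 0.0015], 0],
    [[0, 0, 0], [0, 0, 0.001], 0],
    [[0, 0, 0], [0, 0, 0.001], 0],
    [[0, 0, 0], [0, 0, 0.001], 0],
    [[0, 0, 0], [0, 0, 0], 0],
  ],
)

```text
time: 18.85
ee_pos: [0.5332, -0.0858, 0.0761]
tcp_rot: [180.0, -0.0, 162.1]
wrist_force: [-0.1, 0.4, 0.3]
opening: 0.0003
grasp_force: 0.0
```

Emit:
servo_tool(
  moves=[
    [[0, 0, 0], [0, 0, 0.001], 0],
    [[0, 0, 0], [0, 0, 0.001], 0],
    [[0, 0, 0], [0, 0, 0], 0],
  ],
)

```text
time: 19.15
ee_pos: [0.5333, -0.0858, 0.0742]
tcp_rot: [-180.0, -0.0, 162.1]
wrist_force: [-0.3, -0.4, 0.0]
opening: -0.0001
grasp_force: 0.0
```

Emit:
servo_tool(
  moves=[
    [[0, 0, 0], [0, 0, 0.001], 0],
    [[0, 0, 0], [0, 0, 0.001], 0],
    [[0, 0, 0], [0, 0, 0], 0],
  ],
)

```text
time: 19.45
ee_pos: [0.5333, -0.0858, 0.0728]
tcp_rot: [180.0, 0.0, 162.1]
wrist_force: [-2.4, 0.2, 3.9]
opening: 0.0003
grasp_force: 2.3
```

Emit:
servo_tool(
  moves=[
    [[0, 0, 0], [0, 0, 0.001], 0],
    [[0, 0, 0], [0, 0, 0.001], 0],
    [[0, 0, 0], [0, 0, 0], 0],
  ],
)

```text
time: 19.75
ee_pos: [0.5333, -0.0858, 0.0708]
tcp_rot: [180.0, 0.0, 162.1]
wrist_force: [-3.3, -0.1, 4.4]
opening: 0.0003
grasp_force: 2.4
```

Emit:
servo_tool(
  moves=[
    [[0, 0, 0], [0, 0, 0.001], 0],
    [[0, 0, 0], [0, 0, 0.0005], 0],
    [[0, 0, 0], [0, 0, 0], 0],
  ],
)

```text
time: 20.05
ee_pos: [0.5333, -0.0858, 0.0693]
tcp_rot: [180.0, 0.0, 162.1]
wrist_force: [-2.0, 0.1, 4.9]
opening: -0.0001
grasp_force: 2.5
```

Emit:
servo_tool(
  moves=[
    [[0, 0, 0], [0, 0, 0.0005], 0],
    [[0, 0, 0], [0, 0, 0], 0],
  ],
)

```text
time: 20.25
ee_pos: [0.5333, -0.0858, 0.069]
tcp_rot: [180.0, 0.0, 162.1]
wrist_force: [-3.7, 0.9, 6.6]
opening: 0.0005
grasp_force: 3.5
```

Emit:
servo_tool(
  moves=[
    [[0, 0, 0], [0, 0, 0.0003], 0],
    [[0, 0, 0], [0, 0, 0], 0],
  ],
)

```text
time: 20.45
ee_pos: [0.5333, -0.0858, 0.069]
tcp_rot: [180.0, 0.0, 162.1]
wrist_force: [-4.5, 0.9, 9.4]
opening: 0.0002
grasp_force: 4.6
```

Emit:
servo_tool(
  moves=[
    [[0, 0, 0], [0, 0, 0.0003], 0],
    [[0, 0, 0], [0, 0, 0], 0],
  ],
)

```text
time: 20.65
ee_pos: [0.5333, -0.0858, 0.069]
tcp_rot: [180.0, 0.1, 162.1]
wrist_force: [-3.9, 1.4, 11.7]
opening: -0.0002
grasp_force: 5.7
```

On the solid stop (~8 N/mm, no more travel). Bring it to ~15 N, then release.

Emit:
servo_tool(
  moves=[
    [[0, 0, 0], [0, 0, 0.0004], 0],
    [[0, 0, 0], [0, 0, 0], 0],
    [[0, 0, 0], [0, 0, 0], 0],
  ],
)

```text
time: 20.95
ee_pos: [0.5334, -0.0858, 0.069]
tcp_rot: [180.0, 0.1, 162.1]
wrist_force: [-6.3, 0.8, 13.9]
opening: -0.0001
grasp_force: 7.1
```

Emit:
servo_tool(
  moves=[
    [[0, 0, 0], [0, 0, -0.0015], 0],
    [[0, 0, 0], [0, 0, -0.002], 0],
    [[0, 0, 0], [0, 0, -0.005], 0],
    [[0, 0, 0], [0, 0, -0.03], 0],
    [[0, 0, 0], [-0.013, 0, -0.05], 0],
    [[0, 0, 0], [-0.013, 0, -0.05], 0],
    [[0, 0, 0], [0, 0, 0], 0],
    [[0, 0, 0], [0, 0, 0], 0],
    [[0, 0, 0], [0, 0, 0], 0],
  ],
)

```text
time: 21.85
ee_pos: [0.5567, -0.0934, 0.2013]
tcp_rot: [-180.0, -0.1, 162.1]
wrist_force: [-0.2, -0.3, -0.1]
opening: 0.0
grasp_force: 0.0
```

```bash
python3 -c "
from h import *
me()
im,d,c=snap('wrist','w6.png'); X=cloud(d,c)
near=(np.hypot(X[...,0]-.535,X[...,1]+.085)<.17)&(d>0)
for n,z in (('cover',.0695),('platen',.044),('bed',.0305)):
    m=(near&(abs(X[...,2]-z)<.006)).astype(np.uint8); m=cv2.morphologyEx(m,cv2.MORPH_OPEN,np.ones((5,5)))
    p,s,a=rect(X[m>0][:,:2]); print(n,pf(p),s,a-PSI,np.median(X[m>0][:,2]))
"
```

```text
t 21.85 tool pf [27.7 -0.9] z 0.2013 yaw [-1.7998e+02 -1.1000e-01  1.6215e+02] F [-0.2 -0.3 -0.1]
cover [ 3.95411697 -0.04319175] [100.173828125, 139.48484802246094] 0.25883293 0.06978924042239192
platen [ 0.25626066 -0.28332101] [190.7512969970703, 210.11097717285156] -0.053812027 0.04374979737631817
bed [ 8.13075056 -0.19288151] [240.2020721435547, 301.7732238769531] 0.21964836 0.030752636955605143
```

View pics/w6.png

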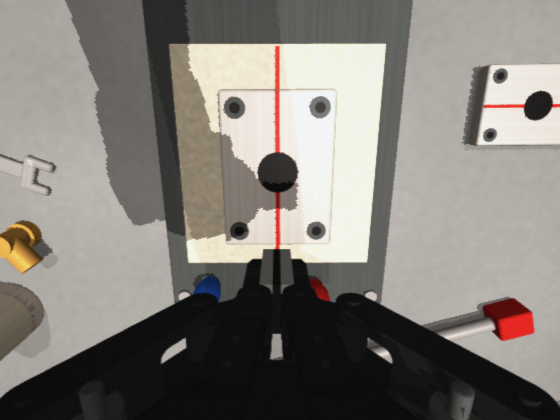

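```bash
python3 -c "from workcell import job_done; print(job_done())"
```

```text
the job is handed in; nothing more can be done
None
```

The job is handed in: the cover sits about 0.2 mm off the red line and within about 0.3° of square, the platen is fully down (pressed at about 14 N), and the gripper is clear, though I left the cover about 4 mm off the platen's centre along the line.

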